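# Pass the samples round the bench instruments

### The job

Pass each sample on to its next instrument: the stoppered conical flask, now weighed, goes from the balance to the magnetic stirrer, the straight-sided bottle goes from the stirrer to the light viewer, and the squat jar goes from the viewer to the balance. Each instrument holds only one vessel, so stand one of them on the free rubber mat meanwhile. Set every vessel down gently, upright and in the middle of its platform, and leave the small oil bottle, the amber reagent bottle and the slide box where they are.

Things in the scene. Friction and masses are not known exactly. Their poses are not given: they have to be found in the camera images.
- flask: Conical (Erlenmeyer) flask of clear glass, closed with a black rubber stopper; starts on the balance. Base 64 mm across (widest up to 10 mm above the bottom), cone narrowing to a straight round neck 29 mm across from 74 to 98 mm above the bottom, lip 34 mm across at 101 to 104 mm, stopper on top up to 118 mm. Weighs 110 to 230 g. Origin: centre of the underside; z up.
- bottle: Straight-sided laboratory bottle of clear glass with a ribbed black screw cap; starts on the stirrer. Body 56 mm across up to 62 mm, shoulder to 78 mm, cap 45 mm across (47 mm over the ribs) from 80 to 104 mm above the bottom. Weighs 120 to 260 g. Origin: centre of the underside; z up.
- jar: Squat specimen jar, clear plastic with a wide ribbed black screw lid; starts on the light viewer. Body 58 mm across up to 30 mm, lid 62 mm across (64 mm over the ribs) from 30 to 50 mm above the bottom, where it ends. Weighs 90 to 190 g. Origin: centre of the underside; z up.
- balance: Fixed white bench balance, 150 mm wide and 205 mm deep, with a square steel pan 120 x 120 mm and a display and keys on the robot's side. Pan top 58 mm above the bench, the highest part. Origin: on the bench straight below the middle of the pan; x points away from the keys, z up. The housing reaches 135 mm towards -x and 71 mm towards +x.
- stirrer: Fixed grey magnetic stirrer, 124 mm wide and 172 mm deep, with a round aluminium plate 120 mm across and a knob on the robot's side. Plate top 58 mm above the bench; the knob, 86 mm towards -x and 30 mm to +y of the origin, ends at 62 mm. Origin: on the bench straight below the middle of the plate; x points away from the knob, z up. The housing reaches 108 mm towards -x and 64 mm towards +x.
- viewer: Fixed dark flat light viewer, 150 mm wide and 186 mm deep, with a square white light window 110 x 110 mm in a black frame. Window 54 mm above the bench; a small round dimmer and a switch, 88 mm towards -x, end at 61 mm. Origin: on the bench straight below the middle of the window; x points away from the dimmer, z up. The housing reaches 113 mm towards -x and 73 mm towards +x.
- mat: Fixed square black rubber mat, 130 x 130 mm and 4 mm thick, empty at the start. Origin: centre of its underside, on the bench.
- oil: Small amber dropper bottle of immersion oil with a black cap, 30 mm across and 75 mm tall, loose on the bench between the instruments. Origin: centre of the underside. Not to be moved.
- reagent: Amber reagent bottle with a paper label and black cap, 58 mm across and 125 mm tall, loose, behind the instruments. Origin: centre of the underside. Not to be moved.
- slidebox: Closed grey and black slide box, 102 x 88 x 37 mm, loose, lying behind the instruments. Origin: centre of the underside. Not to be moved.

How it is judged (in metres and radians):
On the way:
1. one of the three vessels has been set down upright on the rubber mat (within 45 mm of its middle) and released (((horizontal distance between flask and mat below 0.045 m and height (world z) of flask below 0.01 m and angle between flask's own z axis and vertical below 0.1 rad and linear speed of flask below 0.02 m/s and contact force between flask and the fingers below 0.1 N) or (horizontal distance between bottle and mat below 0.045 m and height (world z) of bottle below 0.01 m and angle between bottle's own z axis and vertical below 0.1 rad and linear speed of bottle below 0.02 m/s and contact force between bottle and the fingers below 0.1 N) or (horizontal distance between jar and mat below 0.045 m and height (world z) of jar below 0.01 m and angle between jar's own z axis and vertical below 0.1 rad and linear speed of jar below 0.02 m/s and contact force between jar and the fingers below 0.1 N))), for 0.2 s.
At the end, for the whole second after the job is handed in: The flask stands upright on the stirrer plate, the bottle on the viewer's window and the jar on the balance pan, each within 15 mm of the middle of its platform, resting on it, released and at rest (horizontal distance between jar and balance below 0.015 m and z of jar in the frame of balance between 0.053 and 0.063 m and angle between each of jar, flask, bottle's own z axis and vertical below 0.1 rad and linear speed of each of jar, flask, bottle below 0.02 m/s and contact force between each of jar, flask, bottle and the fingers below 0.1 N and horizontal distance between flask and stirrer below 0.015 m and z of flask in the frame of stirrer between 0.053 and 0.063 m and horizontal distance between bottle and viewer below 0.015 m and z of bottle in the frame of viewer between 0.049 and 0.059 m); the robot touches nothing.
It fails at once if a vessel is tipped more than about 35 degrees (angle between any of flask, bottle, jar's own z axis and vertical above 0.6 rad).
It fails at once if a vessel is dropped: it falls free, out of the fingers, faster than 0.7 m/s (from more than about 25 mm) ((linear speed of flask above 0.7 m/s and contact force between flask and the fingers below 0.05 N) or (linear speed of bottle above 0.7 m/s and contact force between bottle and the fingers below 0.05 N) or (linear speed of jar above 0.7 m/s and contact force between jar and the fingers below 0.05 N)).
It fails at once if the oil bottle, the reagent bottle or the slide box is pushed more than 20 mm or tipped over ((distance of oil from where it was at the start of the episode above 0.02 m or angle between oil's own z axis and vertical above 0.3 rad) or (distance of reagent from where it was at the start of the episode above 0.02 m or angle between reagent's own z axis and vertical above 0.3 rad) or (distance of slidebox from where it was at the start of the episode above 0.02 m or angle between slidebox's own z axis and vertical above 0.3 rad)).
It also fails if it takes over 115 s, if anything falls off the work surface, if the arm or the gripper's body presses on something with over 40 N, if the wrist force passes 120 N, or if a joint passes its speed limit or range.

### The arm

A 6-joint arm with a two-finger parallel gripper is mounted at the origin on the work surface. World frame = base frame: x ahead of the robot, y to its left, z up, the work surface at z = 0. Lengths are in mm, angles in rad, forces in N, time in s.
With the tool pointing down it reaches from about 275 to 825 mm from the base axis. Payload 5.2 kg.
Tool frame: the origin (TCP) lies at the very end of the fingers, on their centre line; the grasp point (between the pads) lies manip.tcp_to_grasp behind it (manip.tcp_to_grasp is the distance from the TCP to the grasp point, in mm); z points along the fingers, y is the line along which they close (so a half turn about z gives the same grasp; the last joint's range is limited). The gripper opens to 93 mm and grips with 3 to 60 N. Pads are 15 mm wide; open, the fingers measure 128 mm over their backs; the gripper's body (75 mm by 188 mm) begins 65 mm behind the grasp point.
Start: joints at [1.058, 0.259, 1.535, -0, 1.348, -0.203], TCP at [167.655, 523.829, 184.953] pointing down, gripper open.
Joint ranges: [-3.14, 3.14], [-0.91, 2.08], [0.19, 2.58], [-1.22, 4.36], [0.22, 2.71], [-3.12, 3.12]. Speed limits (rad/s): [2.57, 2.57, 3.14, 3.14, 3.14, 3.14].

### API

Orientations are given as a rotation vector (axis times angle).
In Python, from rig import manip gives the robot as it stands. The module is installed in compiled form; this text tells all that it offers.
- The arm moves only by the tool send_rows, never from a script. Its arguments are lists of equal length, an entry for each row: "gripper": the finger opening in mm, from 0 to 93; "travel": the shift along the tool's x, y, z in mm, a list of three; "roll": the turn about the tool's z in rad. A call has 1 to 10 rows; each row is the pose to reach, as a shift and turn from the pose commanded when the call began, along the tool's axes at that moment; what a row does not reach only later rows make up. A row lasts 1/12 s, in which the tool goes at most 41.7 mm and 7.16 degrees, less where a joint would pass 70% of its speed; a pose out of reach is approached as far as the arm can. A call with a gripper value outside its range is refused whole. The fingers move at their own pace and stop on an object; "squeeze" is the grip in N (left out, the last holds). Time passes only in rows, so rows that repeat a pose let the fingers close. It gives the time, the measured TCP pose, the force, the opening and the grip force at its end, in the units of the state.
- manip.state(): the state, without advancing time (a new reading comes with each control period).
- manip.get_image(name): name is "side" or "top"; returns the picture (480x640x3 uint8, red, green, blue); there is no depth.
- manip.camera_model(name): a dict with "fx", "fy", "cx", "cy" (pixels), "T" (4x4, takes a point from camera to world coordinates). Camera axes: x right, y down, z forward; pixel columns grow to the right and rows downward; lengths in mm; the calibration is good to about 2 mm. A picture is of the moment at which its call begins. camera_model takes no time and is no camera call.
- manip.close_job(): hands the job in; it is judged then, once.
Trained networks look in the newest picture that a camera, given by its name, has taken for a name from the list of things; names that differ only in an ending like _2 or _b are one class to them, and where a whole thing is asked for, a point or a joint stands for the part that bears it (a point fixed in the world has none). Each returns a list of dicts, best first, with "p" (0 to 1); they miss things now and then, are a little off and sometimes report something else, mostly with a low value. They report only what shows in the picture. A call takes as long as a camera call.
- manip.boxes_of(camera, query): "extent" ([left, top, right, bottom] in pixels, round what is visible of it).
The state is a dict: "time": time; "joints": joint angles; "joint_vel": joint speeds; "effort": joint torques, N m; "ee_pos": TCP position; "eef_rot": TCP orientation; "ft_force": force on the tool from outside, world axes, zero at the start; "wrist_torque": the same for the moment, N m; "grip_width": finger opening in mm; "gripper_force": force on a finger pad.
Only numpy, scipy, OpenCV 4.12 (cv2) and the standard library are available. Lean on these libraries where they do the work, as an engineer would, in place of code of your own. Each camera call takes 0.05 s, during which the arm holds its last target. There are 200 camera calls.

## Working session

There is one attempt and no reset: what is moved stays moved. The work goes in short steps, Python scripts to look and compute and a tool call to move; the robot and the scene stay as the last step left them, time stands still between calls to the robot, and variables do not carry over. Pictures are saved under pics/ and viewed, at most 14 in all, crops included, and the job is handed in when it is done.

Besides the shell and the picture viewer there is one more tool, called after "Emit:" in YAML: its name, and indented under it one key for each argument. send_rows: Moves the arm, as the interface text tells. Its arguments: {"type":"object","properties":{"gripper":{"type":"array"},"travel":{"type":"array"},"roll":{"type":"array"},"squeeze":{"type":"number"}},"required":["gripper","travel","roll"]}

```bash
mkdir -p pics; cat > h.py <<'E'
import numpy as np, cv2
from rig import manip
def proj(c,P):
    m=manip.camera_model(c); T=np.array(m["T"]); p=np.linalg.inv(T)@np.append(P,1)
    return np.array([m["fx"]*p[0]/p[2]+m["cx"], m["fy"]*p[1]/p[2]+m["cy"]])
def ray(c,u,v):
    m=manip.camera_model(c); T=np.array(m["T"])
    d=T[:3,:3]@np.array([(u-m["cx"])/m["fx"],(v-m["cy"])/m["fy"],1]); return T[:3,3],d/np.linalg.norm(d)
def atz(c,u,v,z):
    o,d=ray(c,u,v); return o+d*(z-o[2])/d[2]
def snap(c,name):
    im=manip.get_image(c); cv2.imwrite(f"pics/{name}.png",im[:,:,::-1]); return im
E
python3 - <<'E'
from h import *
s=manip.state(); print(s, manip.tcp_to_grasp)
for c in("side","top"):
    snap(c,c+"0"); m=manip.camera_model(c); print(c,m["fx"],m["fy"],m["cx"],m["cy"],np.round(m["T"],3).tolist())
    for q in "flask bottle jar balance stirrer viewer mat oil reagent slidebox".split():
        print(q,[(np.round(b["extent"]).tolist(),round(b["p"],2)) for b in manip.boxes_of(c,q)[:2]])
E
```

```text
{'time': 0.0, 'joints': array([ 1.05821476e+00,  2.59335571e-01,  1.53605964e+00,  2.64625306e-05,
        1.34802441e+00, -2.02798083e-01]), 'joint_vel': array([ 0.00029556,  0.00069109, -0.00121627,  0.00032256,  0.00029418,
        0.00094374]), 'effort': array([ 6.39613154e-04, -4.37307394e+01, -2.84000891e+01,  7.17689143e-02,
        4.12571558e-02, -1.48204122e-04]), 'ee_pos': array([167.33263271, 523.29242329, 184.13118832]), 'eef_rot': array([-4.84569880e-01, -3.10332384e+00,  2.67340726e-03]), 'ft_force': array([ 0.58229092,  1.09961556, -1.50686241]), 'wrist_torque': array([-0.06562365,  0.00612796, -0.01190171]), 'gripper_force': 0.0, 'grip_width': 93.12032656923282} 18.8
side 515.7910681422899 515.7910681422899 314.9536683308243 238.33555357310334 [[-0.922, -0.248, 0.296, 295.826], [-0.387, 0.598, -0.702, 713.37], [-0.003, -0.762, -0.647, 751.391], [0.0, 0.0, 0.0, 1.0]]
flask [([328.0, 172.0, 361.0, 235.0], 0.87), ([174.0, 286.0, 244.0, 345.0], 0.31)]
bottle [([331.0, 257.0, 366.0, 319.0], 0.79)]
jar [([266.0, 402.0, 311.0, 458.0], 0.86), ([172.0, 286.0, 243.0, 344.0], 0
[... 394 characters left out ...]
 0.19)]
top 463.25016889131774 463.25016889131774 312.3077001194929 237.00588703020546 [[-0.021, -0.987, 0.16, 456.383], [-0.999, 0.025, 0.023, -7.15], [-0.026, -0.16, -0.987, 1076.706], [0.0, 0.0, 0.0, 1.0]]
flask [([117.0, 271.0, 191.0, 359.0], 0.71), ([356.0, 240.0, 384.0, 272.0], 0.58)]
bottle [([254.0, 290.0, 280.0, 312.0], 0.63)]
jar [([410.0, 170.0, 440.0, 202.0], 0.63), ([122.0, 290.0, 163.0, 323.0], 0.6)]
balance [([341.0, 229.0, 414.0, 327.0], 0.63)]
stirrer [([237.0, 271.0, 301.0, 354.0], 0.7)]
viewer [([118.0, 272.0, 191.0, 359.0], 0.96)]
mat [([460.0, 277.0, 523.0, 338.0], 0.83)]
oil []
reagent [([409.0, 171.0, 441.0, 201.0], 0.9)]
slidebox [([215.0, 172.0, 254.0, 220.0], 0.83)]
```

View pics/side0.png

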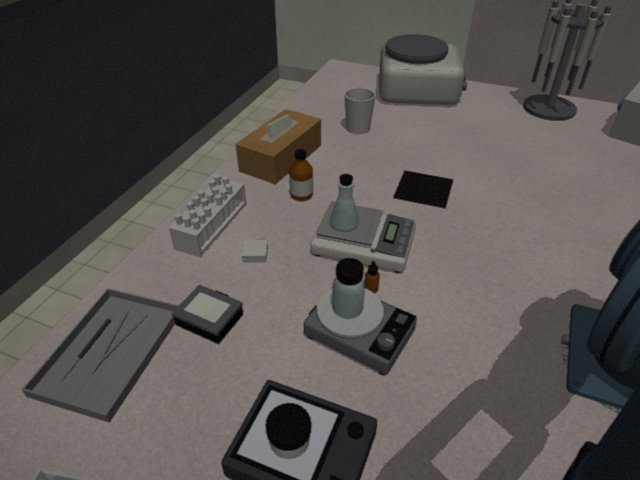

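View pics/top0.png

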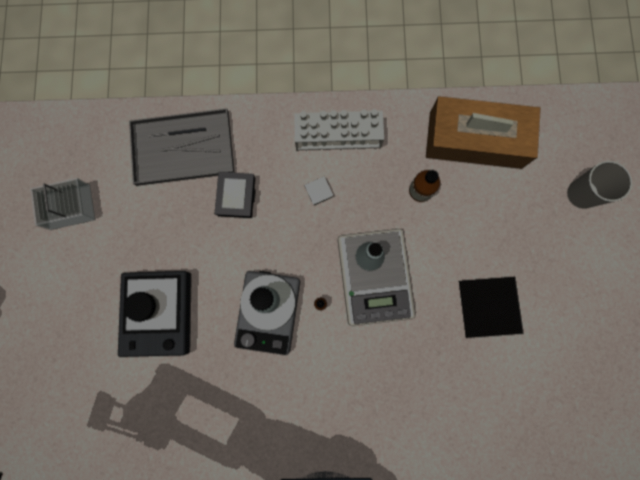

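Side view: jar lid at (289,425) on the viewer, bottle cap at (350,272) on the stirrer, oil bottle at (373,277) right beside the stirrer, flask stopper at (346,181) on the balance, and mat at (424,189). Top view: viewer window about (152,304), stirrer plate about (268,302), pan about (375,262), mat (491,307), oil (321,303), reagent (427,183), slide box (236,194). I'll enlarge both views for exact edges.

```bash
python3 - <<'E'
import cv2,numpy as np
t=cv2.imread("pics/top0.png"); s=cv2.imread("pics/side0.png")
def crop(im,x,y,w,h,k):
    c=cv2.resize(im[y:y+h,x:x+w],None,fx=k,fy=k,interpolation=cv2.INTER_CUBIC)
    c=cv2.convertScaleAbs(c,alpha=1.5,beta=10)
    for i in range(0,w,10):
        cv2.line(c,(i*k,0),(i*k,5),(0,0,255),1)
        if i%20==0: cv2.putText(c,str(x+i),(i*k,16),0,.35,(0,0,255),1)
    for i in range(0,h,10):
        cv2.line(c,(0,i*k),(5,i*k),(0,0,255),1)
        if i%20==0:cv2.putText(c,str(y+i),(7,i*k+4),0,.35,(0,0,255),1)
    return c
a=np.hstack([crop(t,110,225,100,75*2-10,4),crop(t,228,225,100,140,4)])
b=np.hstack([crop(t,335,225,100,140,4),crop(t,450,225,100,140,4)])
cv2.imwrite("pics/tA.png",a);cv2.imwrite("pics/tB.png",b)
c=np.hstack([crop(s,215,375,170,105,4)]);cv2.imwrite("pics/sA.png",c)
cv2.imwrite("pics/sB.png",crop(s,290,165,180,150,4)); 
cv2.imwrite("pics/sC.png",crop(s,290,250,140,130,4))
E
```

```text
(no output)
```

View pics/tA.png

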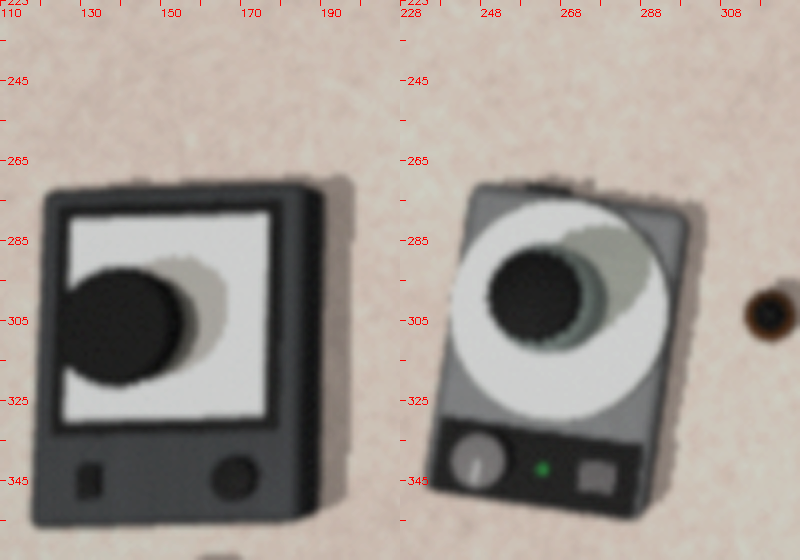

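View pics/tB.png

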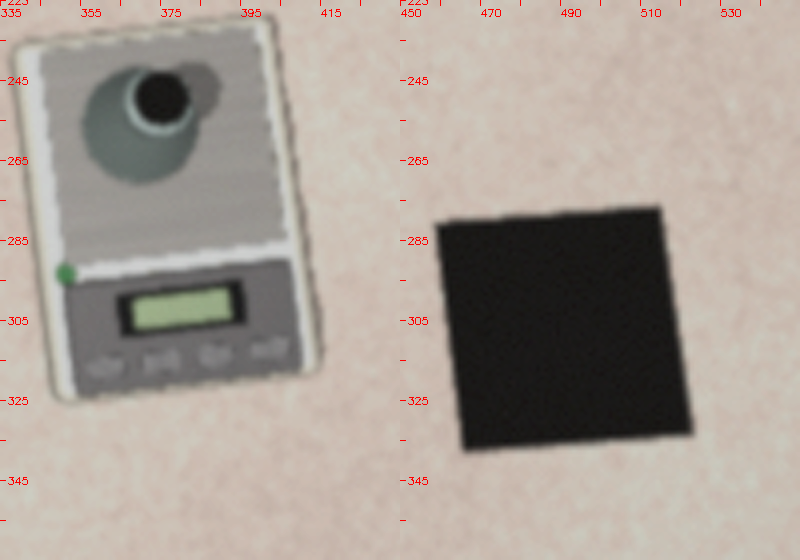

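View pics/sA.png

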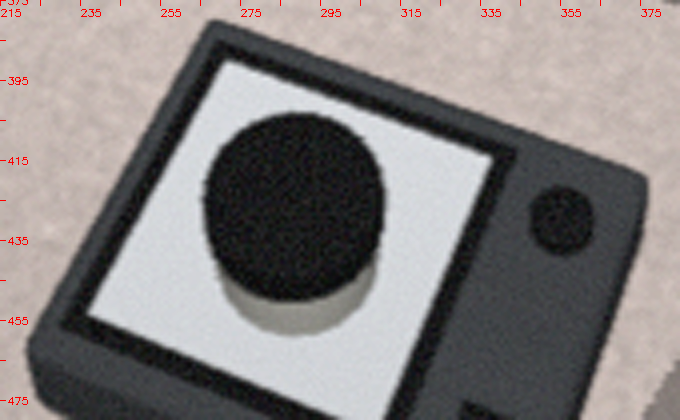

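View pics/sB.png

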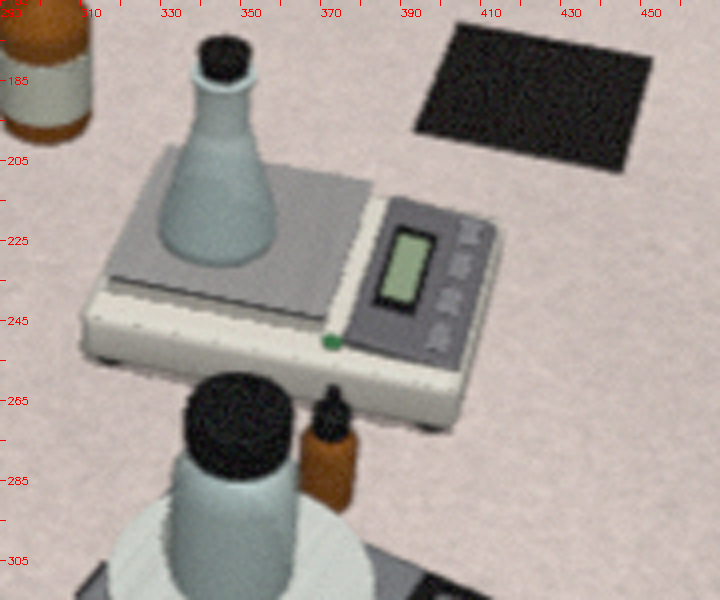

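View pics/sC.png

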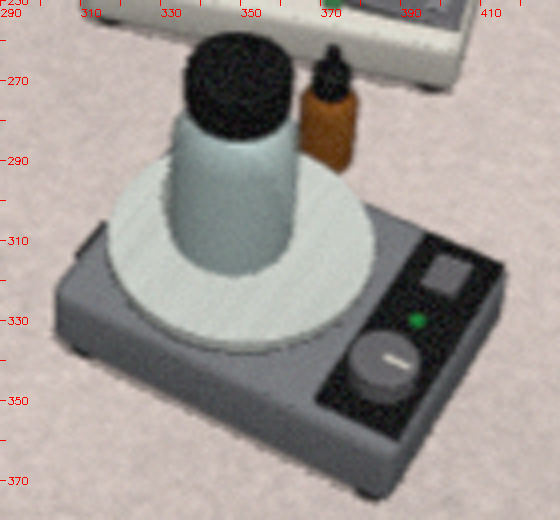

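The enlarged crops give me edges good to about half a pixel. In the top view:
- **Viewer window corners:** (127,279), (177.5,278), (176.5,329), (125,331)
- **Plate centre:** (268,302)
- **Pan corners:** (345.5,237.5), (399.5,230.5), (407,284.5), (351,292)
- **Mat corners:** (459,281), (515,277), (523,333), (466,338)
- **Jar lid, bottle cap, stopper:** (140.5,307), (262,299), (375,249.5)

Next I triangulate against the side view.

```bash
cat > m.py <<'E'
from h import *
def tri(t,s):
    o,d=ray("top",*t);p,e=ray("side",*s)
    k=np.linalg.lstsq(np.c_[d,-e],p-o,rcond=None)[0]; a=o+k[0]*d;b=p+k[1]*e
    return (a+b)/2, np.linalg.norm(a-b)
R={"win":[((126.75,279),(237,454)),((126.75,279),(272,389.5)),((177.5,277.75),(272,389.5)),((176.5,329),(338.75,413.75))],
"plate":[((267.75,302.25),(350.3,310.8))],"cap":[((261.75,298.75),(349.75,268.75))],
"pan":[((345.5,237.5),(317,233.75)),((399.5,230.5),(332,202)),((406.75,284.5),(383.25,211)),((351,291.75),(370.5,244))],
"stop":[((375.25,249.5),(346.25,177.5))],"lid":[((140.5,306.75),(288.5,421))],
"mat":[((459,280.75),(393.75,197.75)),((515,276.75),(404.5,170.5)),((523,333.25),(453,179.5)),((465.75,337.75),(445.75,208))]}
E
python3 - <<'E'
from m import *
for k,v in R.items():
    for p in v:
        x,e=tri(*p); print(k,x.round(1),e.round(1))
Z={"win":54,"plate":58,"pan":58,"mat":4}
tops={"win":[(126.75,279),(177.5,277.75),(176.5,329),(125.25,331.25)]}
for k,z in Z.items():
    P=np.array([atz("top",*q,z) for q in tops.get(k,[p[0] for p in R[k]])]); print(k,P.mean(0).round(1), [np.linalg.norm(P[i]-P[i-1]).round(1) for i in range(len(P))], "yaw",np.arctan2(*(P[0]-P[-1])[[1,0]]).round(3))
for n,q,z in(("jar",(140.5,306.75),104),("bottle",(261.75,298.75),162),("flask",(375.25,249.5),176),("oil",(320.5,303.75),75),("reagent",(432,176),125),("slide",(236,193),37)):
    print(n,atz("top",*q,z).round(1))
P=[atz("side",*q,58) for q in ((332,202),(383.25,211),(370.5,244),(317,233.75))];print("pan side",np.mean(P,0))
P=[atz("side",*q,54) for q in ((338.75,413.75),(237,454))];print("win side",np.mean(P,0))
P=[atz("side",*q,4) for q in [p[1] for p in R["mat"]]];print("mat side",np.mean(P,0))
print("plate side",atz("side",350.3,310.8,58),"cap",atz("side",349.75,268.75,162),"stop",atz("side",346.25,177.5,176),"lid",atz("side",288.5,421,104))
from scipy.spatial.transform import Rotation as Ro
print(Ro.from_rotvec(manip.state()["eef_rot"]).as_matrix().round(3))
E
```

```text
win [536.4 430.3  56.1] 3.2
win [514.8 380.5 161.6] 30.5
win [537.3 317.4  54.3] 1.9
win [426.2 316.7  55.1] 0.6
plate [479.6 117.   53.1] 0.8
cap [484.8 116.6 154.9] 0.0
pan [618.1 -58.2  54. ] 2.7
pan [ 631.4 -179.4   50.9] 2.7
pan [ 511.5 -188.5   53.4] 0.9
pan [499.8 -65.4  58.4] 2.4
stop [ 574.7 -109.2  175.1] 0.5
lid [476.1 379.8 101.6] 1.7
mat [ 519.9 -317.7    1.2] 1.7
mat [ 526.6 -444.8    3.1] 0.3
mat [ 399.7 -451.1    3.3] 0.3
mat [ 391.9 -323.2    2.5] 1.0
win [481.7 374.2  54. ] [np.float64(114.2), np.float64(113.9), np.float64(111.8), np.float64(112.9)] yaw 0.015
plate [479.9 116.5  58. ] [np.float64(0.0)] yaw 0.0
pan [ 565.2 -122.2   58. ] [np.float64(120.4), np.float64(121.0), np.float64(120.2), np.float64(122.5)] yaw 0.067
mat [ 459.9 -383.7    4. ] [np.float64(128.1), np.float64(127.9), np.float64(127.0), np.float64(128.3)] yaw 0.046
jar [475.3 378.6 104. ]
bottle [484.6 115.7 162. ]
flask [ 574.8 -109.   176. ]
oil [473.9   1.3  75. ]
reagent [ 735.  -240.9  125. ]
slide [733.1 191.5  37. ]
pan side [ 563.08695261 -118.16216598   58.        ]
win side [480.80824382 372.58361484  54.        ]
mat side [ 458.76926792 -382.2038948     4.        ]
plate side [477.95734422 121.17964355  58.        ] cap [482.58329589 123.70780731 162.        ] stop [ 573.97557754 -107.88622458  176.        ] lid [476.32161596 381.27345435 104.        ]
[[-0.952  0.305  0.   ]
 [ 0.305  0.952 -0.   ]
 [-0.    -0.    -1.   ]]
```

Triangulated heights agree with the text to within about 5 mm (pan about 54–58, window 55, mat 3). World targets:

| Thing | x, y (mm) |
|---|---|
| Bottle | (484, 117) |
| Flask | (574.5, -109) |
| Jar | (475.5, 379) |
| Mat | (460, -383) |
| Balance | (564.5, -121) |
| Stirrer | (479.5, 117.5) |
| Viewer | (481.5, 373.5) |

Order: bottle to mat, flask to stirrer, jar to balance, bottle to viewer.

Emit:
send_rows:
  gripper: [93,93,93,93,93,93,93,93,93,93]
  travel:
    - [-15,-10,-5]
    - [-45,-31,-10]
    - [-76,-52,-15]
    - [-106,-73,-15]
    - [-137,-94,-15]
    - [-167,-115,-15]
    - [-198,-135,-15]
    - [-228,-156,-15]
    - [-258,-177,-15]
    - [-289,-198,-15]
  roll: [-0.1,-0.2,-0.31,-0.31,-0.31,-0.31,-0.31,-0.31,-0.31,-0.31]
  squeeze: 25

```text
time: 1.93
ee_pos: [383.2, 245.7, 200.2]
eef_rot: [-0.001, 3.141, 0.001]
ft_force: [1.0, -0.2, -0.5]
grip_width: 93.2
gripper_force: 0.0
```

Emit:
send_rows:
  gripper: [93,93,93,93,93,93,93,93,93,93]
  travel:
    - [-20,-26,0]
    - [-42,-54,0]
    - [-66,-84,0]
    - [-90,-115,0]
    - [-101,-130,0]
    - [-101,-130,10]
    - [-101,-130,25]
    - [-101,-130,45]
    - [-101,-130,65]
    - [-101,-130,75]
  roll: [0,0,0,0,0,0,0,0,0,0]

```text
time: 2.77
ee_pos: [481.3, 117.9, 122.4]
eef_rot: [0.001, -3.138, -0.0]
ft_force: [0.5, -1.3, -0.7]
grip_width: 93.6
gripper_force: 0.0
```

Emit:
send_rows:
  gripper: [93,93,93,93,56,50,50,50,50,50]
  travel:
    - [0,0,15]
    - [0,0,30]
    - [0,0,41]
    - [0,0,41]
    - [0,0,41]
    - [0,0,41]
    - [0,0,41]
    - [0,0,41]
    - [0,0,41]
    - [0,0,41]
  roll: [0,0,0,0,0,0,0,0,0,0]

```text
time: 3.6
ee_pos: [483.9, 117.2, 84.4]
eef_rot: [-0.0, 3.141, 0.0]
ft_force: [0.1, 0.1, -0.3]
grip_width: 57.1
gripper_force: 0.0
```

Emit:
send_rows:
  gripper: [40,40,40,40]
  travel:
    - [0,0,0]
    - [0,0,0]
    - [0,0,0]
    - [0,0,-3]
  roll: [0,0,0,0]

```text
time: 3.93
ee_pos: [483.0, 117.1, 86.5]
eef_rot: [0.0, -3.14, 0.0]
ft_force: [-0.5, 0.3, -2.4]
grip_width: 54.1
gripper_force: 25.0
```

Emit:
send_rows:
  gripper: [40,40,40,40,40,40,40,40,40,40]
  travel:
    - [0,0,-10]
    - [0,0,-28]
    - [0,0,-50]
    - [2,-8,-70]
    - [3,-25,-80]
    - [4,-50,-80]
    - [5,-80,-80]
    - [7,-110,-80]
    - [9,-140,-80]
    - [10,-170,-80]
  roll: [0,0,0,0,0,0,0,0,0,0]

```text
time: 4.77
ee_pos: [473.0, -54.1, 167.5]
eef_rot: [0.001, -3.142, 0.0]
ft_force: [1.2, -0.7, -1.6]
grip_width: 54.1
gripper_force: 25.0
```

Emit:
send_rows:
  gripper: [40,40,40,40,40,40,40,40,40,40]
  travel:
    - [2,-30,0]
    - [3,-60,0]
    - [5,-90,0]
    - [6,-120,0]
    - [8,-150,0]
    - [9,-180,0]
    - [10,-210,0]
    - [11,-240,0]
    - [12,-265,0]
    - [13,-285,0]
  roll: [0,0,0,0,0,0,0,0,0,0]

```text
time: 5.6
ee_pos: [460.0, -340.1, 167.2]
eef_rot: [-0.002, -3.141, 0.001]
ft_force: [0.6, 0.9, -1.3]
grip_width: 54.2
gripper_force: 25.0
```

Emit:
send_rows:
  gripper: [40,40,40,40,40,40,40,40,40,40]
  travel:
    - [0,-20,0]
    - [0,-35,0]
    - [0,-45,0]
    - [0,-45,10]
    - [0,-45,25]
    - [0,-45,45]
    - [0,-45,65]
    - [0,-45,85]
    - [0,-45,100]
    - [0,-45,110]
  roll: [0,0,0,0,0,0,0,0,0,0]

```text
time: 6.43
ee_pos: [459.9, -380.3, 54.5]
eef_rot: [0.002, -3.139, -0.005]
ft_force: [-0.2, 0.5, -1.7]
grip_width: 53.8
gripper_force: 25.0
```

Emit:
send_rows:
  gripper: [40,40,40,40,40,40,40]
  travel:
    - [0,0,10]
    - [0,0,18]
    - [0,0,22]
    - [0,0,24]
    - [0,0,26]
    - [0,0,27]
    - [0,0,27]
  roll: [0,0,0,0,0,0,0]

```text
time: 7.02
ee_pos: [460.9, -383.2, 30.5]
eef_rot: [-0.0, 3.141, -0.001]
ft_force: [0.8, 0.2, -1.2]
grip_width: 54.2
gripper_force: 25.0
```

Emit:
send_rows:
  gripper: [40,40,40,40]
  travel:
    - [0,0,0.5]
    - [0,0,1]
    - [0,0,1.5]
    - [0,0,1.5]
  roll: [0,0,0,0]

```text
time: 7.35
ee_pos: [461.0, -383.3, 30.3]
eef_rot: [-0.0, 3.14, -0.002]
ft_force: [-1.6, 2.2, 7.9]
grip_width: 53.6
gripper_force: 25.0
```

Emit:
send_rows:
  gripper: [60,70,80,90,93,93,93,93,93,93]
  travel:
    - [0,0,0]
    - [0,0,0]
    - [0,0,0]
    - [0,0,0]
    - [0,0,0]
    - [0,0,0]
    - [0,0,0]
    - [0,0,-10]
    - [0,0,-35]
    - [0,0,-65]
  roll: [0,0,0,0,0,0,0,0,0,0]

```text
time: 8.18
ee_pos: [459.5, -381.5, 92.7]
eef_rot: [0.0, -3.139, -0.006]
ft_force: [-0.5, -0.6, -0.4]
grip_width: 92.9
gripper_force: 0.0
```

Emit:
send_rows:
  gripper: [93,93,93,93,93,93,93,93,93,93]
  travel:
    - [0,0,-35]
    - [0,0,-70]
    - [-3,8,-100]
    - [-12,30,-107]
    - [-26,60,-107]
    - [-41,94,-107]
    - [-56,130,-107]
    - [-71,166,-107]
    - [-86,202,-107]
    - [-99,232,-107]
  roll: [0,0,0,0,0,0,0,0,0,0]

```text
time: 9.02
ee_pos: [560.2, -148.2, 201.5]
eef_rot: [-0.001, 3.141, 0.0]
ft_force: [0.4, -0.4, 0.1]
grip_width: 92.8
gripper_force: 0.0
```

```bash
python3 - <<'E'
from h import *
snap("top","top1"); snap("side","side1")
a=cv2.imread("pics/top1.png")[200:370,330:560]; b=cv2.imread("pics/side1.png")[120:300,300:530]
a=cv2.resize(a,(460,340)); b=cv2.resize(b,(460,360)) 
cv2.imwrite("pics/c1.png",cv2.convertScaleAbs(np.hstack([a[:340,:400],b[:340,:400]]),alpha=1.5))
s=manip.state();print(s["ee_pos"],s["time"],manip.boxes_of("side","bottle")[:2])
E
```

```text
[ 561.01444854 -145.96273581  201.4159877 ] 9.1167 []
```

View pics/c1.png

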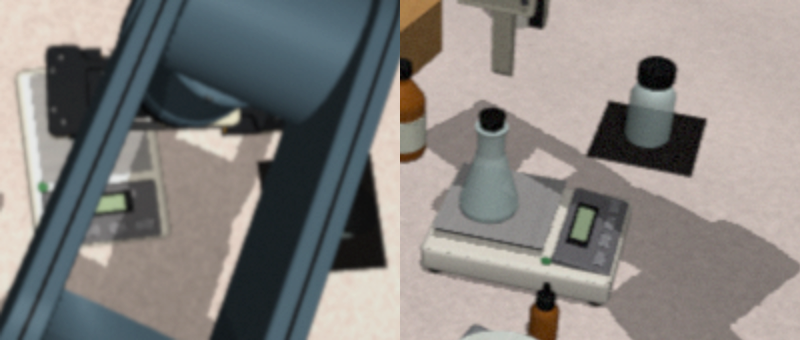

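The picture shows the bottle upright in the middle of the mat (crop (650,115)) and the flask undisturbed on the pan. Next is the flask's neck.

Emit:
send_rows:
  gripper: [70,70,70,70,70,70,70,70,70,70]
  travel:
    - [-7,20,0]
    - [-15,42,0]
    - [-15,42,0]
    - [-15,42,8]
    - [-15,42,22]
    - [-15,42,40]
    - [-15,42,55]
    - [-15,42,66]
    - [-15,42,72]
    - [-15,42,72]
  roll: [0,0,0,0,0,0,0,0,0,0]

```text
time: 10.0
ee_pos: [573.3, -109.6, 126.8]
eef_rot: [-0.002, -3.139, -0.001]
ft_force: [0.3, -0.3, 0.2]
grip_width: 69.6
gripper_force: 0.0
```

Emit:
send_rows:
  gripper: [50,40,35,32,29,24,20,20,20,20]
  travel:
    - [0,0,0]
    - [0,0,0]
    - [0,0,0]
    - [0,0,0]
    - [0,0,0]
    - [0,0,0]
    - [0,0,0]
    - [0,0,0]
    - [0,0,0]
    - [0,0,0]
  roll: [0,0,0,0,0,0,0,0,0,0]
  squeeze: 20

```text
time: 10.83
ee_pos: [574.8, -109.0, 128.7]
eef_rot: [-0.0, 3.141, -0.001]
ft_force: [-0.8, -0.9, 1.1]
grip_width: 26.3
gripper_force: 20.0
```

Emit:
send_rows:
  gripper: [20,20,20,20,20,20,20,20,20,20]
  travel:
    - [0,0,-5]
    - [0,0,-15]
    - [0,0,-32]
    - [1,3,-48]
    - [5,12,-57]
    - [12,28,-60]
    - [21,50,-60]
    - [32,75,-60]
    - [43,102,-60]
    - [54,129,-60]
  roll: [0,0,0,0,0,0,0,0,0,0]

```text
time: 11.67
ee_pos: [518.4, 22.6, 187.9]
eef_rot: [0.0, -3.14, -0.001]
ft_force: [0.3, -0.0, -2.0]
grip_width: 26.7
gripper_force: 20.0
```

Emit:
send_rows:
  gripper: [20,20,20,20,20,20,20,20,20,20]
  travel:
    - [11,27,0]
    - [22,53,0]
    - [31,75,0]
    - [38,91,0]
    - [41,97.5,0]
    - [41,97.5,6]
    - [41,97.5,18]
    - [41,97.5,32]
    - [41,97.5,44]
    - [41,97.5,50]
  roll: [0,0,0,0,0,0,0,0,0,0]

```text
time: 12.5
ee_pos: [478.4, 116.9, 136.3]
eef_rot: [-0.001, -3.139, 0.001]
ft_force: [0.0, 0.5, -2.7]
grip_width: 26.6
gripper_force: 20.0
```

Emit:
send_rows:
  gripper: [20,20,20,20,20,20]
  travel:
    - [0,0,4]
    - [0,0,6]
    - [0,0,8]
    - [0,0,9]
    - [0,0,9.5]
    - [0,0,9.5]
  roll: [0,0,0,0,0,0]

```text
time: 13.0
ee_pos: [479.8, 117.6, 129.3]
eef_rot: [-0.0, 3.141, -0.0]
ft_force: [-0.1, 0.3, -1.7]
grip_width: 26.8
gripper_force: 20.0
```

Emit:
send_rows:
  gripper: [20,20,20,20]
  travel:
    - [0,0,0.5]
    - [0,0,1]
    - [0,0,1.5]
    - [0,0,1.5]
  roll: [0,0,0,0]

```text
time: 13.33
ee_pos: [480.2, 117.7, 128.6]
eef_rot: [-0.001, 3.14, -0.0]
ft_force: [-1.3, -0.3, 5.0]
grip_width: 26.8
gripper_force: 20.3
```

Emit:
send_rows:
  gripper: [40,60,80,93,93,93,93,93,93,93]
  travel:
    - [0,0,0]
    - [0,0,0]
    - [0,0,0]
    - [0,0,0]
    - [0,0,0]
    - [0,0,-10]
    - [0,0,-32]
    - [0,0,-60]
    - [0,5,-70]
    - [0,20,-73]
  roll: [0,0,0,0,0,0,0,0,0,0]

```text
time: 14.17
ee_pos: [481.5, 136.9, 203.5]
eef_rot: [0.002, 3.136, -0.001]
ft_force: [0.7, -0.0, -0.1]
grip_width: 89.0
gripper_force: 0.0
```

Emit:
send_rows:
  gripper: [93,93,93,93,93,93,93,93,93,93]
  travel:
    - [0,25,0]
    - [1,58,0]
    - [1,92,0]
    - [2,126,0]
    - [3,160,0]
    - [4,192,0]
    - [4,218,0]
    - [4,236,0]
    - [4,242,0]
    - [4,242,0]
  roll: [0,0,0,0,0,0,0,0,0,0]

```text
time: 15.0
ee_pos: [474.9, 381.0, 199.9]
eef_rot: [0.004, -3.141, 0.0]
ft_force: [0.2, -0.2, 0.3]
grip_width: 92.6
gripper_force: 0.0
```

```bash
python3 - <<'E'
from h import *
snap("top","top2"); snap("side","side2")
a=cv2.imread("pics/top2.png")[225:365,110:310]; b=cv2.imread("pics/side2.png")[190:480,220:500]
a=cv2.resize(a,(400,280)); b=cv2.resize(b,(400,414)) 
o=np.zeros((414,800,3),np.uint8);o[:280,:400]=a;o[:,400:]=b
cv2.imwrite("pics/c2.png",cv2.convertScaleAbs(o,alpha=1.5))
s=manip.state();print(s["ee_pos"],s["time"],s["grip_width"])
E
```

```text
[475.38579456 378.99608684 200.22712074] 15.1 93.33192572577757
```

View pics/c2.png

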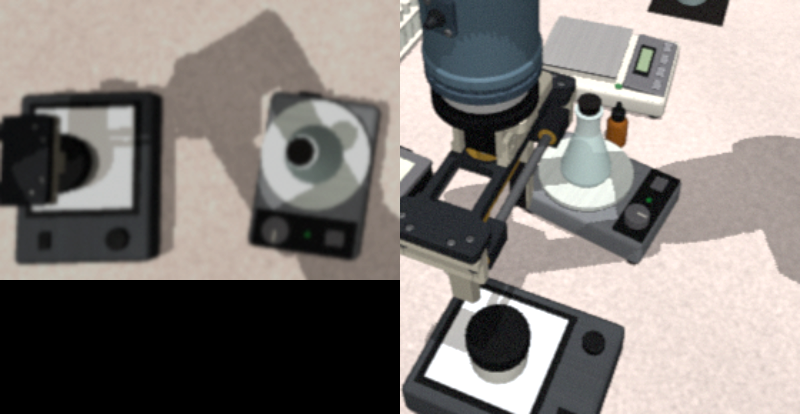

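The picture shows the flask upright and central on the stirrer plate, and the jar untouched under the open gripper. Now I'll go down onto the jar lid.

Emit:
send_rows:
  gripper: [93,93,93,93,93,93,93,93,93,93]
  travel:
    - [0,0,10]
    - [0,0,28]
    - [0,0,50]
    - [0,0,72]
    - [0,0,92]
    - [0,0,108]
    - [0,0,118]
    - [0,0,123]
    - [0,0,125]
    - [0,0,125]
  roll: [0,0,0,0,0,0,0,0,0,0]

```text
time: 15.93
ee_pos: [475.8, 379.3, 75.6]
eef_rot: [0.001, 3.141, 0.0]
ft_force: [0.2, -0.2, 0.4]
grip_width: 92.9
gripper_force: 0.0
```

Emit:
send_rows:
  gripper: [80,72,66,62,58,52,50,50,50]
  travel:
    - [0,0,0]
    - [0,0,0]
    - [0,0,0]
    - [0,0,0]
    - [0,0,0]
    - [0,0,0]
    - [0,0,0]
    - [0,0,0]
    - [0,0,0]
  roll: [0,0,0,0,0,0,0,0,0]
  squeeze: 25

```text
time: 16.68
ee_pos: [475.5, 379.7, 75.4]
eef_rot: [0.0, -3.142, 0.0]
ft_force: [-0.4, -0.1, 0.1]
grip_width: 49.7
gripper_force: 0.0
```

```bash
python3 - <<'E'
from h import *
snap("top","top3"); snap("side","side3")
a=cv2.imread("pics/top3.png")[225:365,90:290]; b=cv2.imread("pics/side3.png")[280:480,200:400]
o=np.hstack([cv2.resize(a,(400,280))[:280],cv2.resize(b,(400,400))[120:400]])
cv2.imwrite("pics/c3.png",cv2.convertScaleAbs(o,alpha=1.6))
s=manip.state();print(s["ee_pos"],s["time"],s["grip_width"],s["gripper_force"])
E
```

```text
[475.47998368 379.65977305  75.39156992] 16.7833 50.30758645690099 0.0
```

View pics/c3.png

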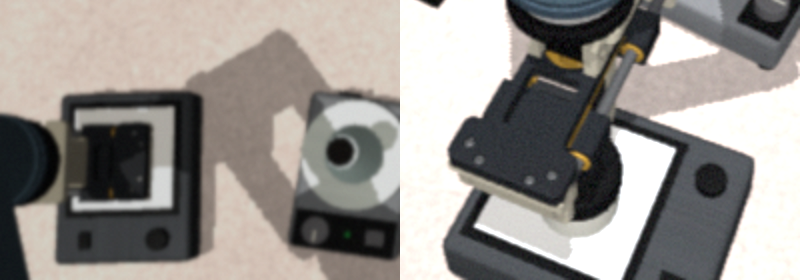

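```bash
python3 - <<'E'
from h import *
for dy in(-50,0,50): print("z200",dy,proj("side",[475.4,379+dy,200]).round(),proj("top",[475.4,379+dy,200]).round())
for dy in(-30,0,30): print("z75",dy,proj("side",[475.4,379+dy,75]).round(),proj("side",[475.4,379+dy,159]).round(),proj("top",[475.4,379+dy,159]).round())
a=cv2.imread("pics/side2.png")[340:480,210:390];b=cv2.imread("pics/side3.png")[340:480,210:390]
cv2.imwrite("pics/c4.png",cv2.convertScaleAbs(np.hstack([cv2.resize(x,(400,311),interpolation=cv2.INTER_CUBIC) for x in(a,b)]),alpha=2,beta=20))
E
```

```text
z200 -50 [303. 349.] [147. 306.]
z200 0 [287. 379.] [120. 306.]
z200 50 [269. 412.] [ 94. 307.]
z75 -30 [299. 413.] [298. 379.] [144. 306.]
z75 0 [291. 431.] [288. 397.] [129. 306.]
z75 30 [281. 450.] [278. 417.] [114. 307.]
```

View pics/c4.png

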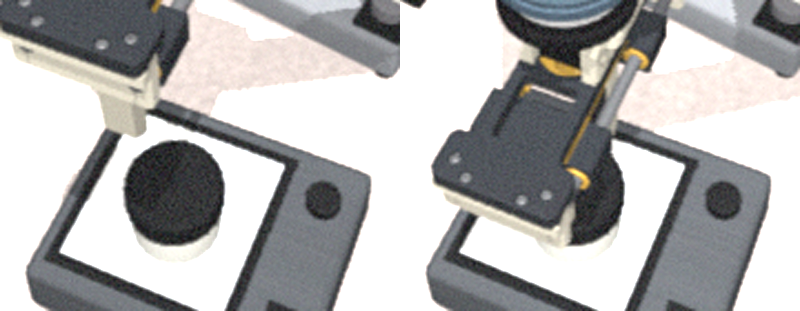

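Emit:
send_rows:
  gripper: [45,40,40]
  travel:
    - [0,0,0]
    - [0,0,0]
    - [0,0,0]
  roll: [0,0,0]

```text
time: 17.03
ee_pos: [475.5, 379.7, 75.4]
eef_rot: [-0.0, 3.142, -0.0]
ft_force: [0.1, 0.4, 0.4]
grip_width: 40.2
gripper_force: 0.0
```

```bash
python3 - <<'E'
from h import *
snap("side","side4")
s=manip.state();print(s["grip_width"],s["gripper_force"],s["ft_force"])
b=cv2.imread("pics/side4.png")[370:480,220:340]
cv2.imwrite("pics/c5.png",cv2.convertScaleAbs(cv2.resize(b,(600,550),interpolation=cv2.INTER_CUBIC),alpha=2.2,beta=30))
E
```

```text
40.5710037236117 0.0 [ 0.53800577 -0.21205796 -0.44838197]
```

View pics/c5.png

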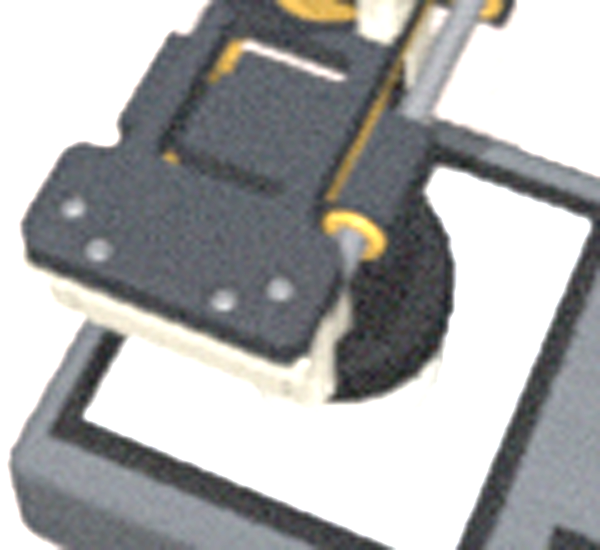

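The side picture shows the finger at about (284,446) sunk into the lid's outline, yet the jar hasn't moved (lid still at (289,425)) and there's no force. So the fingers closed to 40 mm without touching a 62 mm lid. That doesn't make sense yet, so I'll reopen, check that nothing moved, and close again lower, on the jar's body.

Emit:
send_rows:
  gripper: [60,80,93,93,93,93,93,93,93,93]
  travel:
    - [0,0,0]
    - [0,0,0]
    - [0,0,0]
    - [0,0,0]
    - [0,0,0]
    - [0,0,0]
    - [0,0,3]
    - [0,0,7]
    - [0,0,11]
    - [0,0,11]
  roll: [0,0,0,0,0,0,0,0,0,0]

```text
time: 17.92
ee_pos: [474.7, 379.2, 63.1]
eef_rot: [0.0, -3.14, 0.002]
ft_force: [0.4, -0.7, -0.2]
grip_width: 92.8
gripper_force: 0.0
```

Emit:
send_rows:
  gripper: [85,77,70,66,62,58,54,52,52,52]
  travel:
    - [0,0,0]
    - [0,0,0]
    - [0,0,0]
    - [0,0,0]
    - [0,0,0]
    - [0,0,0]
    - [0,0,0]
    - [0,0,0]
    - [0,0,0]
    - [0,0,0]
  roll: [0,0,0,0,0,0,0,0,0,0]

```text
time: 18.75
ee_pos: [475.7, 380.0, 64.7]
eef_rot: [-0.0, 3.141, 0.001]
ft_force: [0.4, 2.3, 1.8]
grip_width: 60.9
gripper_force: 25.0
```

```bash
python3 - <<'E'
from h import *
for c in("side","top"):
    snap(c,c+"5"); print(c,[(np.round(b["extent"]).tolist(),round(b["p"],2)) for b in manip.boxes_of(c,"jar")[:3]])
s=manip.state();print(s["grip_width"],s["gripper_force"],s["ft_force"],s["wrist_torque"],s["ee_pos"])
b=cv2.imread("pics/side5.png")[370:480,220:340];t=cv2.imread("pics/top5.png")[260:345,90:210]
f=lambda x,h:cv2.resize(x,(400,h),interpolation=cv2.INTER_CUBIC)
o=np.zeros((367,800,3),np.uint8);o[:,:400]=f(b,367);o[:283,400:]=f(t,283)
cv2.imwrite("pics/c6.png",cv2.convertScaleAbs(o,alpha=2,beta=30))
E
```

```text
side [([286.0, 408.0, 314.0, 455.0], 0.81)]
top []
60.577268733671765 25.00130446627736 [-0.28930527  2.0281464   1.64076071] [ 0.38759212 -0.02762113 -0.00749152] [475.70218781 379.96723874  64.70667925]
```

View pics/c6.png

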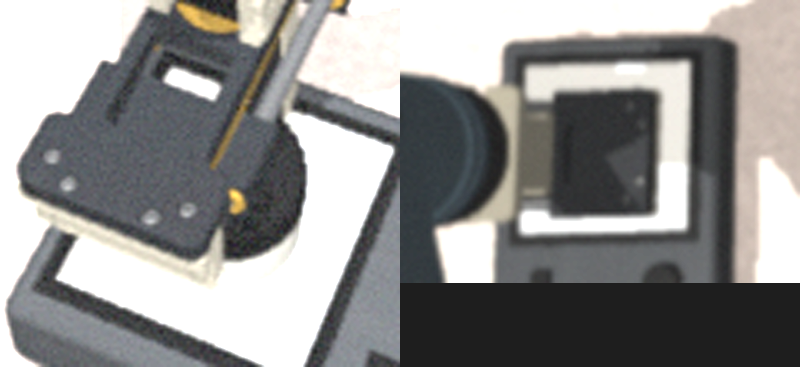

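The jar is now held: width 60.9 mm, 25 N, and it's still in place in the picture (lid right edge near (311,425)). I've used 13 of the 14 pictures. I'll lift a little and check for weight before carrying it.

Emit:
send_rows:
  gripper: [50,50,50,50,50,50]
  travel:
    - [0,0,-1]
    - [0,0,-3]
    - [0,0,-6]
    - [0,0,-8]
    - [0,0,-8]
    - [0,0,-8]
  roll: [0,0,0,0,0,0]

```text
time: 19.45
ee_pos: [475.6, 379.6, 72.6]
eef_rot: [-0.0, 3.141, -0.0]
ft_force: [0.6, 0.0, -1.8]
grip_width: 60.7
gripper_force: 25.0
```

Emit:
send_rows:
  gripper: [50,50,50,50,50,50,50,50,50,50]
  travel:
    - [0,0,-8]
    - [0,0,-24]
    - [0,0,-48]
    - [0,0,-74]
    - [0,0,-100]
    - [0,0,-124]
    - [0,0,-140]
    - [0,0,-145]
    - [0,-8,-145]
    - [0,-25,-145]
  roll: [0,0,0,0,0,0,0,0,0,0]

```text
time: 20.28
ee_pos: [474.9, 355.2, 216.6]
eef_rot: [0.003, -3.141, -0.0]
ft_force: [-0.6, -0.2, -1.7]
grip_width: 60.8
gripper_force: 25.0
```

Emit:
send_rows:
  gripper: [50,50,50,50,50,50,50,50,50,50]
  travel:
    - [-5,-28,0]
    - [-10,-58,0]
    - [-15,-88,0]
    - [-20,-118,0]
    - [-25,-148,0]
    - [-31,-178,0]
    - [-37,-208,0]
    - [-42,-238,0]
    - [-48,-268,0]
    - [-53,-298,0]
  roll: [0,0,0,0,0,0,0,0,0,0]

```text
time: 21.12
ee_pos: [527.3, 54.8, 215.7]
eef_rot: [0.0, -3.138, -0.0]
ft_force: [1.0, 0.3, -1.7]
grip_width: 60.8
gripper_force: 25.0
```

Emit:
send_rows:
  gripper: [50,50,50,50,50,50,50,50,50,50]
  travel:
    - [-6,-30,0]
    - [-12,-60,0]
    - [-18,-90,0]
    - [-24,-118,0]
    - [-29,-143,0]
    - [-33,-161,0]
    - [-35,-172,0]
    - [-36,-177,0]
    - [-36,-177.5,3]
    - [-36,-177.5,10]
  roll: [0,0,0,0,0,0,0,0,0,0]

```text
time: 21.95
ee_pos: [564.7, -120.3, 207.5]
eef_rot: [-0.0, 3.141, 0.0]
ft_force: [0.6, 0.1, -1.7]
grip_width: 60.7
gripper_force: 25.0
```

Emit:
send_rows:
  gripper: [50,50,50,50,50,50,50,50,50,50]
  travel:
    - [0,0,15]
    - [0,0,35]
    - [0,0,58]
    - [0,0,80]
    - [0,0,98]
    - [0,0,112]
    - [0,0,122]
    - [0,0,127]
    - [0,0,129]
    - [0,0,129]
  roll: [0,0,0,0,0,0,0,0,0,0]

```text
time: 22.78
ee_pos: [564.7, -120.3, 78.4]
eef_rot: [0.001, -3.142, -0.0]
ft_force: [-1.4, -1.7, -1.8]
grip_width: 60.3
gripper_force: 25.0
```

Emit:
send_rows:
  gripper: [50,50,50,50,50,50,50]
  travel:
    - [0,0,4]
    - [0,0,7]
    - [0,0,8.5]
    - [0,0,9.5]
    - [0,0,10]
    - [0,0,10.5]
    - [0,0,10.5]
  roll: [0,0,0,0,0,0,0]

```text
time: 23.37
ee_pos: [564.7, -120.9, 68.7]
eef_rot: [-0.0, 3.141, -0.0]
ft_force: [-1.7, 0.9, 3.6]
grip_width: 60.8
gripper_force: 25.0
```

Emit:
send_rows:
  gripper: [65,75,85,93,93,93,93,93,93,93]
  travel:
    - [0,0,0]
    - [0,0,0]
    - [0,0,0]
    - [0,0,0]
    - [0,0,0]
    - [0,0,0]
    - [0,0,-8]
    - [0,0,-28]
    - [0,0,-56]
    - [0,0,-76]
  roll: [0,0,0,0,0,0,0,0,0,0]

```text
time: 24.2
ee_pos: [565.0, -121.0, 146.2]
eef_rot: [-0.0, 3.141, -0.001]
ft_force: [0.6, 0.1, -0.5]
grip_width: 93.1
gripper_force: 0.0
```

Emit:
send_rows:
  gripper: [93,93,93,93,93,93,93,93,93,93]
  travel:
    - [0,0,-6]
    - [8,-20,-6]
    - [20,-50,-6]
    - [33,-83,-6]
    - [47,-118,-6]
    - [61,-153,-6]
    - [75,-188,-6]
    - [88,-222,-6]
    - [98,-247,-6]
    - [104,-262,-6]
  roll: [0,0,0,0,0,0,0,0,0,0]

```text
time: 25.03
ee_pos: [458.9, -385.7, 149.3]
eef_rot: [-0.004, -3.141, 0.0]
ft_force: [0.1, -0.2, -0.3]
grip_width: 93.1
gripper_force: 0.0
```

Emit:
send_rows:
  gripper: [93,93,93,93,93,93,93,93,93,93]
  travel:
    - [0,0,2]
    - [0,0,10]
    - [0,0,26]
    - [0,0,46]
    - [0,0,68]
    - [0,0,88]
    - [0,0,104]
    - [0,0,114]
    - [0,0,119]
    - [0,0,120]
  roll: [0,0,0,0,0,0,0,0,0,0]

```text
time: 25.87
ee_pos: [460.8, -381.1, 28.9]
eef_rot: [0.002, -3.14, -0.003]
ft_force: [0.4, 0.1, -0.3]
grip_width: 92.7
gripper_force: 0.0
```

Emit:
send_rows:
  gripper: [85,77,69,63,58,52,46,40,40,40]
  travel:
    - [0,0,0]
    - [0,0,0]
    - [0,0,0]
    - [0,0,0]
    - [0,0,0]
    - [0,0,0]
    - [0,0,0]
    - [0,0,0]
    - [0,0,0]
    - [0,0,0]
  roll: [0,0,0,0,0,0,0,0,0,0]

```text
time: 26.7
ee_pos: [460.8, -383.2, 30.3]
eef_rot: [-0.0, 3.141, -0.001]
ft_force: [-1.8, -0.7, 3.0]
grip_width: 54.6
gripper_force: 25.0
```

```bash
python3 - <<'E'
from h import *
for c in("side","top"):
    snap(c,c+"6")
    for q in("jar","bottle","flask"): print(c,q,[(np.round(b["extent"],1).tolist(),round(b["p"],2)) for b in manip.boxes_of(c,q)[:3]])
for n,P,h,r in(("jar",(564.5,-121,58),50,32),("flask",(479.5,117.5,58),118,32)):
    for c in("side","top"):
        q=np.array([proj(c,[P[0]+r*np.cos(a),P[1]+r*np.sin(a),P[2]+z]) for a in np.arange(0,6.3,.1) for z in(0,h) if not(n=="flask" and z)]+[proj(c,[P[0],P[1],P[2]+h])]); print(n,c,q.min(0).round(),q.max(0).round())
E
```

```text
side jar [([337.1, 194.1, 369.6, 230.9], 0.84)]
side bottle [([409.6, 155.0, 439.5, 193.6], 0.98)]
side flask [([330.2, 252.4, 367.1, 323.0], 0.8), ([302.6, 284.7, 416.8, 375.2], 0.58)]
top jar [([361.7, 240.4, 395.1, 274.1], 0.56)]
top bottle [([505.2, 301.0, 513.1, 313.4], 0.51)]
top flask [([250.7, 285.0, 282.8, 317.5], 0.84)]
jar side [336. 194.] [367. 231.]
jar top [361. 243.] [393. 276.]
flask side [332. 261.] [368. 323.]
flask top [253. 288.] [282. 317.]
```

All boxes match the predicted outlines: jar on the pan and flask on the plate. The bottle is gripped again, so I carry it over the flask to the viewer.

Emit:
send_rows:
  gripper: [40,40,40,40,40,40,40,40,40,40]
  travel:
    - [0,0,-8]
    - [0,0,-26]
    - [0,0,-52]
    - [0,0,-82]
    - [0,0,-114]
    - [0,0,-146]
    - [0,0,-174]
    - [0,0,-190]
    - [0,6,-195]
    - [0,22,-195]
  roll: [0,0,0,0,0,0,0,0,0,0]

```text
time: 27.93
ee_pos: [460.8, -362.1, 225.7]
eef_rot: [0.002, 3.14, -0.003]
ft_force: [0.3, 0.5, -3.4]
grip_width: 54.0
gripper_force: 25.0
```

Emit:
send_rows:
  gripper: [40,40,40,40,40,40,40,40,40,40]
  travel:
    - [-1,25,0]
    - [-2,55,0]
    - [-3,85,0]
    - [-4,115,0]
    - [-5,147,0]
    - [-6,179,0]
    - [-7,211,0]
    - [-8,243,0]
    - [-9,275,0]
    - [-10,307,0]
  roll: [0,0,0,0,0,0,0,0,0,0]

```text
time: 28.77
ee_pos: [469.0, -51.4, 223.3]
eef_rot: [0.0, -3.139, -0.003]
ft_force: [1.1, 0.9, -1.4]
grip_width: 54.6
gripper_force: 25.0
```

Emit:
send_rows:
  gripper: [40,40,40,40,40,40,40,40,40,40]
  travel:
    - [-1,32,0]
    - [-2,64,0]
    - [-3,96,0]
    - [-4,128,0]
    - [-5,160,0]
    - [-6,192,0]
    - [-7,224,0]
    - [-8,256,0]
    - [-9,286,0]
    - [-10,314,0]
  roll: [0,0,0,0,0,0,0,0,0,0]

```text
time: 29.6
ee_pos: [478.5, 262.1, 223.1]
eef_rot: [0.002, -3.138, 0.001]
ft_force: [0.1, -0.8, -2.4]
grip_width: 54.3
gripper_force: 25.0
```

Emit:
send_rows:
  gripper: [40,40,40,40,40,40,40,40,40,40]
  travel:
    - [0,28,0]
    - [-1,56,0]
    - [-1,80,0]
    - [-1,98,0]
    - [-1,109,0]
    - [-1,113,0]
    - [-1,113.5,4]
    - [-1,113.5,14]
    - [-1,113.5,30]
    - [-1,113.5,50]
  roll: [0,0,0,0,0,0,0,0,0,0]

```text
time: 30.43
ee_pos: [482.1, 372.6, 174.8]
eef_rot: [0.002, 3.14, 0.001]
ft_force: [-0.0, 0.3, -1.4]
grip_width: 54.0
gripper_force: 25.0
```

Emit:
send_rows:
  gripper: [40,40,40,40,40,40,40,40,40,40]
  travel:
    - [0,0,20]
    - [0,0,42]
    - [0,0,60]
    - [0,0,74]
    - [0,0,82]
    - [0,0,87]
    - [0,0,90]
    - [0,0,92]
    - [0,0,93]
    - [0,0,93]
  roll: [0,0,0,0,0,0,0,0,0,0]

```text
time: 31.27
ee_pos: [481.9, 373.8, 82.5]
eef_rot: [-0.0, 3.141, 0.001]
ft_force: [-0.4, -0.7, -1.7]
grip_width: 54.0
gripper_force: 25.0
```

Emit:
send_rows:
  gripper: [40,40,40,40,40,40]
  travel:
    - [0,0,0.5]
    - [0,0,1]
    - [0,0,1.5]
    - [0,0,2]
    - [0,0,2.5]
    - [0,0,2.5]
  roll: [0,0,0,0,0,0]

```text
time: 31.77
ee_pos: [481.6, 373.9, 80.3]
eef_rot: [-0.001, 3.141, 0.001]
ft_force: [-2.2, -1.0, 4.2]
grip_width: 54.1
gripper_force: 25.0
```

Contact on the viewer window. I release, back off upwards, move clear towards the robot and check.

Emit:
send_rows:
  gripper: [65,75,85,93,93,93,93,93,93,93]
  travel:
    - [0,0,0]
    - [0,0,0]
    - [0,0,0]
    - [0,0,0]
    - [0,0,0]
    - [0,0,0]
    - [0,0,-8]
    - [0,0,-28]
    - [0,0,-56]
    - [0,0,-86]
  roll: [0,0,0,0,0,0,0,0,0,0]

```text
time: 32.6
ee_pos: [480.7, 373.2, 165.8]
eef_rot: [0.0, -3.139, 0.002]
ft_force: [1.8, 1.1, -0.5]
grip_width: 92.9
gripper_force: 0.0
```

Emit:
send_rows:
  gripper: [93,93,93,93,93,93,93,93,93,93]
  travel:
    - [0,0,-25]
    - [0,0,-40]
    - [12,4,-40]
    - [40,15,-40]
    - [70,25,-40]
    - [100,35,-40]
    - [130,45,-40]
    - [160,55,-40]
    - [185,65,-40]
    - [200,70,-40]
  roll: [0,0,0,0,0,0,0,0,0,0]

```text
time: 33.43
ee_pos: [277.2, 443.8, 204.5]
eef_rot: [0.003, -3.139, 0.001]
ft_force: [0.8, -0.0, -0.8]
grip_width: 93.3
gripper_force: 0.0
```

```bash
python3 - <<'E'
from h import *
a=snap("top","top7");b=snap("side","side7")
a=a[160:370,90:490];b=b[140:480,200:440]
o=np.zeros((480,800,3),np.uint8);o[:242,:460]=cv2.resize(a,(460,242));o[:480,461:800]=cv2.resize(b,(339,480))
cv2.imwrite("pics/fin.png",cv2.convertScaleAbs(o[:,:,::-1],alpha=1.5))
for c in("side","top"):
    for q in("jar","bottle","flask","oil"): print(c,q,[(np.round(e["extent"],1).tolist(),round(e["p"],2)) for e in manip.boxes_of(c,q)[:2]])
P=(481.5,373.5,54)
for c in("side","top"):
    q=np.array([proj(c,[P[0]+r*np.cos(t),P[1]+r*np.sin(t),P[2]+z]) for t in np.arange(0,6.3,.1) for z,r in((0,28),(104,23))]); print(c,q.min(0).round(),q.max(0).round())
E
```

```text
side jar [([335.9, 191.9, 367.7, 226.2], 0.83)]
side bottle [([261.8, 376.3, 306.4, 447.7], 0.87)]
side flask [([332.0, 252.8, 369.0, 324.3], 0.74)]
side oil [([173.9, 284.0, 242.2, 346.2], 0.68), ([366.3, 261.7, 377.2, 295.6], 0.64)]
top jar [([361.4, 244.7, 394.5, 274.9], 0.9), ([250.9, 286.6, 283.0, 313.4], 0.69)]
top bottle [([123.6, 292.8, 164.7, 314.7], 0.92)]
top flask [([250.2, 286.6, 281.4, 315.1], 0.82), ([459.2, 276.3, 525.8, 338.2], 0.4)]
top oil [([312.7, 296.4, 327.7, 313.2], 0.51), ([250.1, 284.9, 281.7, 315.4], 0.33)]
side [268. 378.] [308. 452.]
top [121. 291.] [164. 317.]
```

View pics/fin.png

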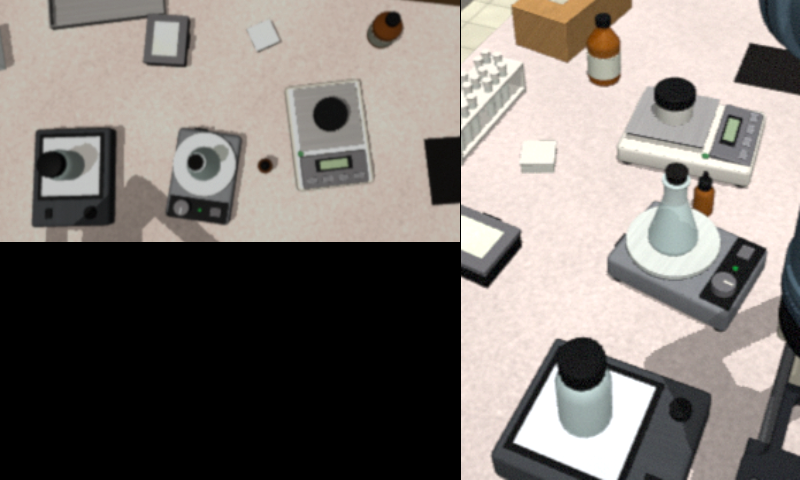

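The final picture shows the bottle upright on the viewer window (crop (583,390)), the flask on the plate (675,215) and the jar on the pan (675,100). All three are central to within a few mm of the prediction, the other objects are in place and the arm is clear, so I hand in.

```bash
python3 -c "
from rig import manip; print(manip.close_job())"
```

```text
the job is handed in; nothing more can be done
None
```

I handed the job in after about 33 s of robot time: the flask is on the stirrer, the bottle (moved by way of the mat) on the viewer and the jar on the balance. In the last pictures all three stood upright and central, with the oil, reagent and slide box in place. The first close on the jar met no resistance for a reason I never found, so I re-gripped it lower; the hand-in returned no verdict.

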